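# Trip the hidden tray catch with the release pin

### The arm

A 6-joint arm with a two-finger parallel gripper is mounted at the origin on a cart in front of the work surface, level with it; the furniture and walls round the work are solid. World frame = base frame: x ahead of the robot, y to its left, z up, the work surface at z = 0. Lengths are in m, angles in rad, forces in N, time in s.
With the tool pointing down it reaches from about 0.3 to 0.95 m from the base axis. Payload 3.1 kg.
Tool frame: the origin (TCP) lies midway between the tips of the shut fingers; the grasp point (between the pads) lies behind it (manip.tcp_to_grasp is the z of the grasp point in the tool frame, in m); z points along the fingers, y is the line along which they close (so a half turn about z gives the same grasp; the last joint's range is limited). The gripper opens to 85 mm and grips with 20 to 120 N. Pads are 22 mm wide; open, the fingers measure 114 mm over their backs; the gripper's body (76 mm by 85 mm) begins 54 mm behind the grasp point. The pads swing forward as they close: fully open they stand 13 mm farther back than shut.
Start: joints at [1.119, 0.308, 1.634, -0, 1.2, -0.07], TCP at [0.233, 0.58, 0.21] pointing down, gripper open.
Joint ranges: [-3.06, 3.06], [-0.79, 1.96], [0.05, 2.63], [-1.19, 4.34], [0.05, 2.64], [-2.94, 2.94]. Speed limits (rad/s): [2.79, 2.79, 3.14, 3.14, 3.14, 3.14].

### API

Orientations are given as [roll, pitch, yaw] about the fixed x, y, z axes, in that order (R = Rz(yaw) Ry(pitch) Rx(roll)).
In Python, from rig import manip gives the robot as it stands.
- The arm moves only by the tool arm_command, never from a script. Its argument "motion" is a list of rows, each an object with "slide": the shift along the world's x, y, z in mm, a list of three; "turn": the turn, a rotation vector about the world's x, y, z in rad, a list of three. In form: [{"slide": [x, y, z], "turn": [rx, ry, rz]}, ...]. A call has exactly 5 rows; each row shifts and turns the commanded pose from where the row before left it; what a row does not reach is not made up. A row lasts 1/12 s, in which the tool goes at most 41.7 mm and 7.16 degrees, less where a joint would pass 70% of its speed; a pose out of reach is approached as far as the arm can. A call with a gripper value outside its range is refused whole. "gripper" is the finger opening in mm, from 0 to 85.4, set as the call begins (left out, the last holds). The fingers move at their own pace and stop on an object; "newtons" is the grip in N (left out, the last holds). Time passes only in rows, so rows that do not move let the fingers close, or fill a call up. It gives the time, the measured TCP pose, the force, the opening and the grip force at its end, in the units of the state.
- manip.sense(): the state, without advancing time (a new reading comes with each control period).
- manip.get_image(name): name is "scene" or "side" or "wrist"; returns a dict with "frame" (384x512x3 uint8, red, green, blue), "fx", "fy", "cx", "cy" (pixels), "k1" (the pictures are not rectified: a ray, as slopes to the right and down, at radius r is drawn at 1 + k1 r^2 times it, then the intrinsics apply), "extrinsics" (4x4, takes a point from world to camera coordinates). Camera axes: x right, y down, z forward; pixel columns grow to the right and rows downward; lengths in m; the calibration is good to about 2 mm. A picture is of the moment at which its call begins. There is no depth.
- manip.hand_in(): hands the job in; it is judged then, once.
Trained networks look in the newest picture that a camera, given by its name, has taken for a name from the list of things; names that differ only in an ending like _2 or _b are one class to them, and where a whole thing is asked for, a point or a joint stands for the part that bears it (a point fixed in the world has none). Each returns a list of dicts, best first, with "score" (0 to 1); they miss things now and then, are a little off and sometimes report something else, mostly with a low value. They report only what shows in the picture. A call takes as long as a camera call. They do not tell look-alikes from the thing itself.
- manip.look_for(camera, thing): "position" ([x, y, z] in m, in world coordinates, good to about 4 mm: the middle of the surface that is visible of it).
- manip.masks_of(camera, thing): "pixels" (384x512 bool, what is visible of it).
- manip.spot_point(camera, thing): "position" ([x, y, z] in m, in world coordinates, good to about 4 mm: a listed point, or the origin of a listed thing).
The state is a dict: "time": time; "qpos": joint angles; "dq": joint speeds; "joint_torque": joint torques, N m; "ee_pos": TCP position; "tcp_rot": TCP orientation; "force": force on the tool from outside, world axes, zero at the start; "moment": the same for the moment, N m; "finger_gap": finger opening in m; "grip_force": force on a finger pad.
Only numpy, scipy, OpenCV 4.12 (cv2) and the standard library are available. Lean on these libraries where they do the work, as an engineer would, in place of code of your own. Each camera call takes 0.05 s, during which the arm holds its last target. There are 200 camera calls.

### The job

The board tray of the grey programmer is locked shut: take the red release pin from its blue stand and push it gently down through the small yellow-ringed hole in the programmer's top to press the hidden spring catch just until the tray pops out, never forcing the pin against the case or the catch's hard stop. Finish with the pin fully home in its stand and the tray drawn right out to its stop (it has an orange pull). Do not push the label roll or the connector about.

Things in the scene. Friction and masses are not known exactly. Their poses are not given: they have to be found in the camera images.
- programmer: Grey metal case fixed to the bench, 150 mm deep (x) x 140 wide (y) x 66 high; origin under its centre on the bench, z up, -x is its front, where the tray comes out. Top plate 8 mm thick. The access hole in it is 45 mm behind the centre, round, 10.5 mm across, lightly chamfered, ringed by yellow marks. More than 15 N between the pin and the case or its hidden catch is damage.
- access_hole (a point): Centre of the hole's mouth, 66 mm above the bench. Hidden under it is the catch's 20 x 20 mm flat pad, at an unknown depth of 24 to 40 mm below the top face, different each time. Pressing it straight down takes 4 N at first, about 7 N after 6 mm: there the tray is let go and jumps out 28 mm. A hard stop follows 2 mm farther. Axes as the programmer's.
- release_pin: Loose 60 g release pin, upright in its stand: red square grip 14 x 14 mm from 4 to 52 mm above the origin, black flange 22 mm across from 0 to 4 mm, below it a steel shaft 7 mm across and 58 mm long with a slightly tapered tip. Origin at the centre of the flange's underside, z up along the grip, x and y square to the grip's faces.
- pin_tip (a point): The tip of the release pin's shaft, 58 mm below the pin's origin; axes as the pin's.
- pin_stand: Blue block 50 x 50 mm, 66 mm high, on a dark foot plate 70 x 70 mm, fixed to the bench; origin under its centre on the bench. An upright bore 10.5 mm across, 60 mm deep, lightly chamfered, opens in the middle of its top. With the pin home its flange rests on the top, the pin's origin 66 mm above the bench. Keep clear of the black press jig behind it, 0.3 m high, x from 0.57 m on.
- tray (a joint): How far the tray is out, in m: 0 shut and locked, about 0.028 after the catch lets go, 0.072 at its stop. It slides along the programmer's -x. Once let go it moves against about 1 N of friction plus 40 N per m/s, and stays where it is left. While locked it cannot be pulled.
- tray_pull (a point): Centre of the orange upright pull fin on the tray's front, 31 mm above the bench, 97 mm in front of the programmer's centre when shut; it moves with the tray. The fin is 12 mm thick (programmer's y), 27 mm long (x), from 15 to 47 mm above the bench; the black tray front begins 14 mm behind this point. Axes as the programmer's.
- label_roll: Loose roll of white labels, 56 mm across, 24 mm high, lying flat at the left front; a bystander. Origin under its centre.
- connector: Loose white connector housing, 13 x 36 x 14 mm, at the right front of the bench, between the stand and the orange multimeter; a bystander. Origin under its centre.
Mind the look-alikes: they are no part of the job. What is shaped like the pin_stand but green is not meant.

How it is judged:
On the way, in this order (a step that is already met when the one before it is completed fails the run):
1. the release pin's tip is through the access hole, inside the case (horizontal distance between pin_tip and access_hole below 0.006 m and z of pin_tip in the frame of programmer below 0.056 m), for 0.1 s.
2. the catch lets go and the tray pops out with the pin still in the hole (all of step 1 and value of joint tray above 0.018 m), for 0.05 s.
At the end, for the whole second after the job is handed in: The tray is out to its stop (at least 64 of 72 mm), and the release pin stands at rest, upright in its stand with its flange down on the block (within 4 mm) (value of joint tray above 0.064 m and horizontal distance between release_pin and pin_stand below 0.006 m and z of release_pin in the frame of pin_stand below 0.07 m and angle between release_pin's own z axis and vertical below 0.12 rad and linear speed of release_pin below 0.02 m/s); the robot touches nothing.
It fails at once if the pin bears on the programmer, its case or its catch, with more than 15 N (contact force between release_pin and programmer above 15 N).
It fails at once if the label roll is pushed more than 30 mm away (distance of label_roll from where it was at the start of the episode above 0.03 m).
It fails at once if the connector is pushed more than 30 mm away (distance of connector from where it was at the start of the episode above 0.03 m).
It also fails if it takes over 64 s, if anything falls off the work surface, if the arm or the gripper's body presses on something with over 40 N, if the wrist force passes 120 N, or if a joint passes its speed limit or range.

## Working session

There is one attempt and no reset: what is moved stays moved. The work goes in short steps, Python scripts to look and compute and a tool call to move; the robot and the scene stay as the last step left them, time stands still between calls to the robot, and variables do not carry over. Pictures are saved under pics/ and viewed, at most 10 in all, crops included, and the job is handed in when it is done.

Besides the shell and the picture viewer there is one more tool, called after "Emit:" as name([rows], argument=value, ...), one row to a line, values as JSON. arm_command: Moves the arm, as the interface text tells. Its arguments: {"type":"object","properties":{"motion":{"type":"array"},"gripper":{"type":"number"},"newtons":{"type":"number"}},"required":["motion"]}

```bash
mkdir -p pics; ls; cat > h.py <<'E'
import numpy as np, cv2
from rig import manip
def proj(im,p):
    E=np.array(im["extrinsics"]);c=E[:3,:3]@np.array(p)+E[:3,3];s=c[:2]/c[2];s=s*(1+im["k1"]*(s@s));return np.array([im["fx"]*s[0]+im["cx"],im["fy"]*s[1]+im["cy"]])
def ray(im,u,v):
    d=np.array([(u-im["cx"])/im["fx"],(v-im["cy"])/im["fy"]]);s=d.copy()
    for _ in range(20): s=d/(1+im["k1"]*(s@s))
    E=np.array(im["extrinsics"]);R=E[:3,:3];return -R.T@E[:3,3],R.T@np.array([s[0],s[1],1])
def atz(im,u,v,z):
    o,d=ray(im,u,v);return o+d*(z-o[2])/d[2]
def save(im,n,crop=None,f=1):
    a=im["frame"][:,:,::-1]
    if crop: a=a[crop[1]:crop[3],crop[0]:crop[2]]
    cv2.imwrite("pics/"+n,cv2.resize(a,None,fx=f,fy=f,interpolation=cv2.INTER_CUBIC))
E
python3 - <<'E'
from h import *
np.set_printoptions(precision=4,suppress=True)
s=manip.sense();print(s,manip.tcp_to_grasp)
a=manip.get_image("scene");b=manip.get_image("side")
cv2.imwrite("pics/a.png",np.hstack([a["frame"],b["frame"]])[:,:,::-1][:, :])
x=cv2.imread("pics/a.png");cv2.imwrite("pics/a.png",np.vstack([cv2.resize(x,(800,300))]))
save(a,"s1.png",f=1.5);save(b,"d1.png",f=1.5)
for c in("scene","side"):
  for t in("programmer","access_hole","release_pin","pin_tip","pin_stand","tray_pull","label_roll","connector"):
    print(c,t,[(np.round(d["position"],4),round(d["score"],2)) for d in manip.spot_point(c,t)])
E
```

```text
pics
{'time': 0.0, 'qpos': array([ 1.1193,  0.309 ,  1.6352, -0.    ,  1.1997, -0.0697]), 'dq': array([-0.0001,  0.0022,  0.0006, -0.0001,  0.0004, -0.001 ]), 'joint_torque': array([  0.0007, -41.5247, -27.6666,  -0.0001,   0.0102,   0.    ]), 'ee_pos': array([0.2325, 0.5792, 0.2092]), 'tcp_rot': array([-3.1393, -0.0002,  2.7598]), 'force': array([-0.2281,  0.8584, -0.2065]), 'moment': array([0.0448, 0.0249, 0.038 ]), 'grip_force': 0.0, 'finger_gap': 0.08552184456791645} -0.0187
scene programmer [(array([ 0.6092,  0.0757, -0.0003]), 0.88)]
scene access_hole [(array([0.6491, 0.068 , 0.0648]), 0.94)]
scene release_pin [(array([ 0.4445, -0.1907,  0.0647]), 0.62), (array([0.5095, 0.0787, 0.0302]), 0.39)]
scene pin_tip []
scene pin_stand [(array([ 0.4301, -0.0523,  0.003 ]), 0.98), (array([ 0.4441, -0.1866,  0.0017]), 0.69)]
scene tray_pull [(array([0.5081, 0.0767, 0.0307]), 0.54)]
scene label_roll [(array([0.3706, 0.2952, 0.0003]), 0.58)]
scene connector [(array([ 0.4099, -0.3417,  0.0025]), 0.54)]
side programmer [(array([0.6053, 0.073 , 0.0027]), 0.92)]
side access_hole [(array([0.6475, 0.0734, 0.0674]), 0.65), (array([ 0.4414, -0.1894, -0.0017]), 0.46)]
side release_pin [(array([ 0.4487, -0.1929,  0.0643]), 0.55)]
side pin_tip [(array([0.6478, 0.0766, 0.0663]), 0.34)]
side pin_stand [(array([ 0.4358, -0.0531,  0.0041]), 0.88), (array([ 0.4441, -0.1919,  0.    ]), 0.74)]
side tray_pull [(array([0.5088, 0.0737, 0.0306]), 0.59)]
side label_roll [(array([0.3742, 0.2965, 0.0021]), 0.44)]
side connector [(array([ 0.4111, -0.343 ,  0.0028]), 0.64)]
```

View pics/s1.png

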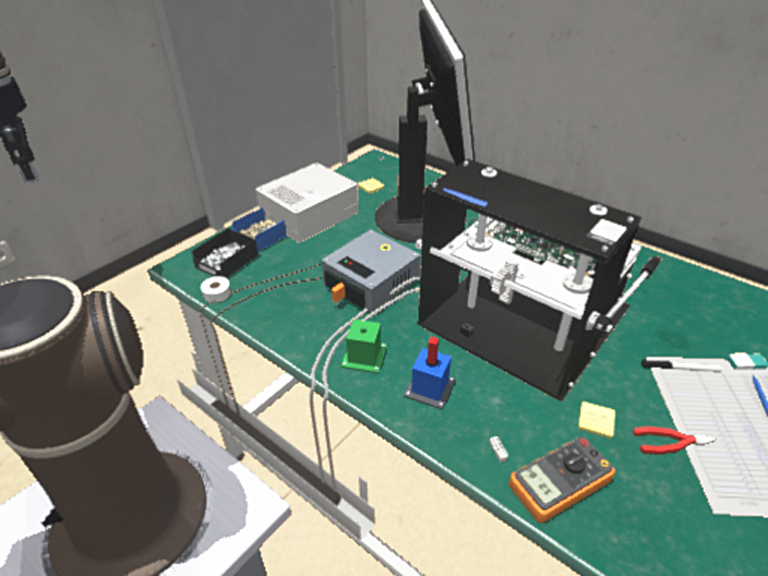

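View pics/d1.png

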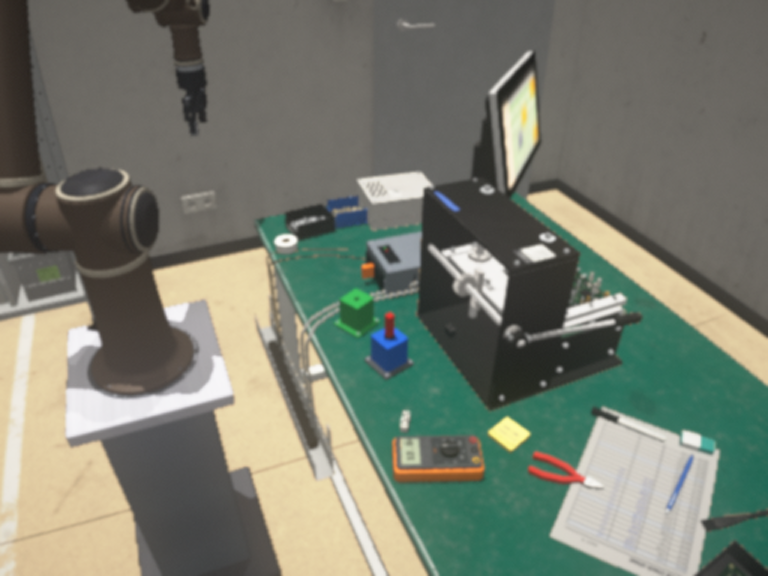

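The pin to take is the red one in the blue stand at scene px (288,248). The green block at (243,229) is the look-alike: same shape, wrong colour, no pin. I'll confirm this in a crop and measure the jig and yaw geometry at the same time.

```bash
python3 - <<'E'
from h import *
from scipy.spatial.transform import Rotation as R
np.set_printoptions(precision=4,suppress=True)
a=manip.get_image("scene");w=manip.get_image("wrist")
c1=a["frame"][180:290,210:350];c1=cv2.resize(c1,None,fx=4,fy=4,interpolation=cv2.INTER_CUBIC)
cv2.imwrite("pics/c.png",c1[:,:,::-1])
c2=a["frame"][130:260,200:340];cv2.imwrite("pics/c2.png",cv2.resize(c2,None,fx=4,fy=4,interpolation=cv2.INTER_CUBIC)[:,:,::-1])
s=manip.sense();T=R.from_euler('xyz',s["tcp_rot"]).as_matrix()
E=np.array(w["extrinsics"]);C=-E[:3,:3].T@E[:3,3]
print("cam in tool",T.T@(C-s["ee_pos"]),"axes",E[:3,:3]@T, w["fx"])
print("jig corner",atz(a,280,217,0))
E
```

```text
cam in tool [ 0.0754 -0.0011 -0.164 ] axes [[-0.0001  1.     -0.0007]
 [-0.9551 -0.0003 -0.2964]
 [-0.2964  0.0006  0.9551]] 319.80226473560555
jig corner [ 0.5605 -0.0879  0.    ]
```

View pics/c.png

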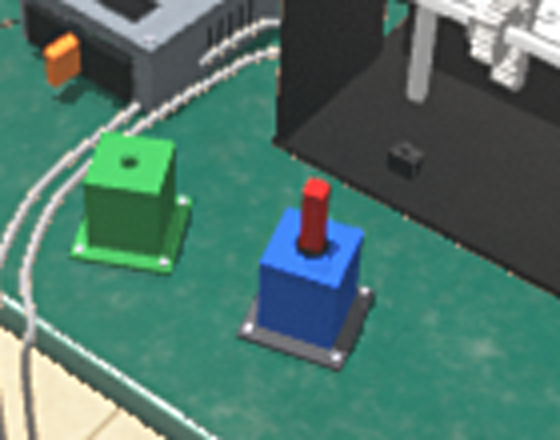

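View pics/c2.png

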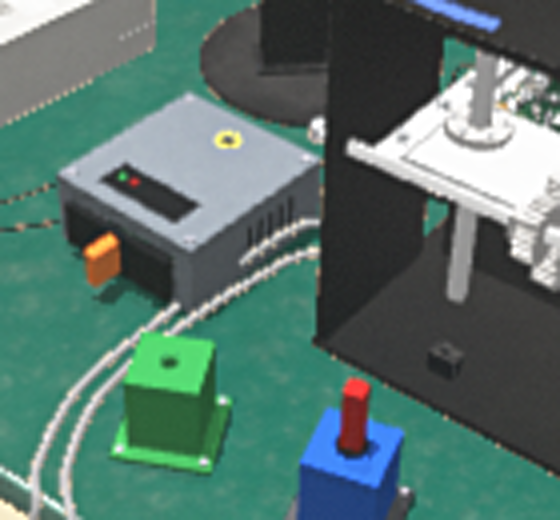

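The crop confirms it: the red grip stands in the blue block (crop px 313,230), and the green block at (130,200) has an empty bore. The programmer hole is at crop2 (228,140), with jig clearance of about 0.15 m. Next I'll view it from the wrist, over the programmer.

Emit:
arm_command([
  {"slide": [17, -25, 5], "turn": [0, 0, 0.019]},
  {"slide": [17, -25, 5], "turn": [0, 0, 0.019]},
  {"slide": [17, -25, 5], "turn": [0, 0, 0.019]},
  {"slide": [17, -25, 5], "turn": [0, 0, 0.019]},
  {"slide": [17, -25, 5], "turn": [0, 0, 0.019]},
])

```text
time: 1.42
ee_pos: [0.3184, 0.4539, 0.2358]
tcp_rot: [3.141, 0.0, 2.856]
force: [0.4, 0.6, 0.7]
finger_gap: 0.0855
grip_force: 0.0
```

Emit:
arm_command([
  {"slide": [17, -25, 5], "turn": [0, 0, 0.019]},
  {"slide": [17, -25, 5], "turn": [0, 0, 0.019]},
  {"slide": [17, -25, 5], "turn": [0, 0, 0.019]},
  {"slide": [17, -25, 5], "turn": [0, 0, 0.019]},
  {"slide": [17, -25, 5], "turn": [0, 0, 0.019]},
])

```text
time: 1.83
ee_pos: [0.4035, 0.3287, 0.2609]
tcp_rot: [3.141, 0.0, 2.951]
force: [0.4, -0.0, 0.8]
finger_gap: 0.0851
grip_force: 0.0
```

Emit:
arm_command([
  {"slide": [17, -25, 5], "turn": [0, 0, 0.019]},
  {"slide": [17, -25, 5], "turn": [0, 0, 0.019]},
  {"slide": [17, -25, 5], "turn": [0, 0, 0.019]},
  {"slide": [17, -25, 5], "turn": [0, 0, 0.019]},
  {"slide": [17, -25, 5], "turn": [0, 0, 0.019]},
])

```text
time: 2.25
ee_pos: [0.4886, 0.2037, 0.286]
tcp_rot: [3.141, 0.0, 3.046]
force: [-0.1, -0.4, 0.1]
finger_gap: 0.0857
grip_force: 0.0
```

Emit:
arm_command([
  {"slide": [17, -25, 4], "turn": [0, 0, 0.019]},
  {"slide": [17, -25, 4], "turn": [0, 0, 0.019]},
  {"slide": [17, -25, 4], "turn": [0, 0, 0.019]},
  {"slide": [17, -25, 4], "turn": [0, 0, 0.019]},
  {"slide": [0, 0, 0], "turn": [0, 0, 0]},
])

```text
time: 2.67
ee_pos: [0.5592, 0.1005, 0.3026]
tcp_rot: [-3.139, 0.004, 3.117]
force: [-0.4, 0.1, -0.4]
finger_gap: 0.0855
grip_force: 0.0
```

```bash
cat >> h.py <<'E'
def est(thing,cams=("wrist","scene","side")):
    for c in cams: print(c,thing,[(np.round(d["position"],4),round(d["score"],2)) for d in manip.spot_point(c,thing)])
E
python3 - <<'E'
from h import *
np.set_printoptions(precision=4,suppress=True)
s=manip.sense();print(s["ee_pos"],s["tcp_rot"],s["qpos"])
w=manip.get_image("wrist");save(w,"w1.png",f=1.5)
for t in("access_hole","tray_pull","programmer"): est(t,("wrist",))
a=cv2.cvtColor(w["frame"],cv2.COLOR_RGB2HSV);m=cv2.inRange(a,(22,130,130),(38,255,255))
n,l,st,ce=cv2.connectedComponentsWithStats(m)
for i in range(1,n):
  if st[i,4]>15: print(st[i],ce[i],atz(w,*ce[i],0.066))
E
```

```text
[0.5592 0.1005 0.3026] [-3.139   0.0042  3.1169] [ 0.1031  0.1245  1.6688 -0.0032  1.3444 -1.4422]
wrist access_hole [(array([0.6498, 0.0678, 0.0624]), 0.96)]
wrist tray_pull [(array([0.5059, 0.0814, 0.0297]), 0.69)]
wrist programmer [(array([0.6085, 0.0732, 0.0003]), 0.94), (array([ 0.4474, -0.1882,  0.069 ]), 0.32)]
[241 105   3  10  17] [241.7059 109.1765] [0.5044 0.0803 0.066 ]
[232 215  15  14  82] [239.1951 221.4146] [0.6518 0.071  0.066 ]
```

View pics/w1.png

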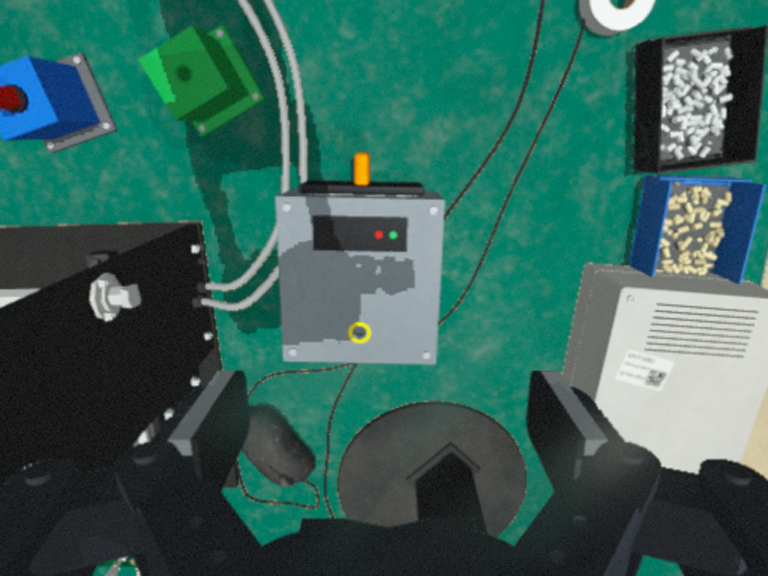

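The wrist picture shows the yellow ring at (239,221) unscaled and the fin at (241,112). The programmer is nearly aligned with the tool. Next I'll move over the stand.

Emit:
arm_command([
  {"slide": [-20, -25, 0], "turn": [0, 0, 0]},
  {"slide": [-20, -30, 0], "turn": [0, 0, 0]},
  {"slide": [-20, -30, -2], "turn": [0, 0, 0]},
  {"slide": [-20, -30, -5], "turn": [0, 0, 0]},
  {"slide": [-20, -30, -5], "turn": [0, 0, 0]},
])

```text
time: 3.28
ee_pos: [0.4545, -0.0395, 0.2893]
tcp_rot: [3.141, 0.0, 3.124]
force: [0.4, -0.8, -0.1]
finger_gap: 0.0854
grip_force: 0.0
```

Emit:
arm_command([
  {"slide": [-15, -35, -5], "turn": [0, 0, 0]},
  {"slide": [-15, -35, -5], "turn": [0, 0, 0]},
  {"slide": [-15, -35, -5], "turn": [0, 0, 0]},
  {"slide": [-10, -35, -10], "turn": [0, 0, 0]},
  {"slide": [0, 0, 0], "turn": [0, 0, 0]},
])

```text
time: 3.7
ee_pos: [0.398, -0.1833, 0.2629]
tcp_rot: [-3.14, -0.003, 3.117]
force: [-0.6, 0.2, -0.2]
finger_gap: 0.0855
grip_force: 0.0
```

```bash
python3 - <<'E'
from h import *
np.set_printoptions(precision=4,suppress=True)
s=manip.sense();print(s["ee_pos"],s["tcp_rot"],s["qpos"],s["force"])
w=manip.get_image("wrist");save(w,"w2.png",f=1.5)
for t in("release_pin","pin_stand"): est(t,("wrist",))
a=cv2.cvtColor(w["frame"],cv2.COLOR_RGB2HSV);m=cv2.inRange(a,(0,150,60),(8,255,255))|cv2.inRange(a,(172,150,60),(180,255,255))
n,l,st,ce=cv2.connectedComponentsWithStats(m)
for i in range(1,n):
  if st[i,4]>15: print(st[i],ce[i],atz(w,*ce[i],0.118))
m=cv2.inRange(a,(105,150,60),(125,255,255))
n,l,st,ce=cv2.connectedComponentsWithStats(m);i=1+np.argmax(st[1:,4]);c=cv2.findContours((l==i).astype(np.uint8),0,2)[0][0]
print(st[i],cv2.approxPolyDP(c,4,True)[:,0].tolist())
E
```

```text
[ 0.398  -0.1833  0.2629] [-3.1395 -0.0031  3.1165] [-0.5284 -0.114   1.9881 -0.0035  1.2692 -2.0731] [-0.5692  0.177  -0.177 ]
wrist release_pin [(array([ 0.4468, -0.1878,  0.0674]), 0.92)]
wrist pin_stand [(array([ 0.4335, -0.0554, -0.0031]), 0.69), (array([ 0.4441, -0.1904,  0.0013]), 0.57)]
[246 197  14  27 321] [252.134  209.7819] [ 0.4381 -0.1918  0.118 ]
[ 61 220   8   8  29] [ 64.5172 223.4828] [ 0.4488 -0.3899  0.118 ]
[ 10 257  48  45 642] [ 29.6542 281.933 ] [ 0.5186 -0.4445  0.118 ]
[471 279   7   5  24] [474.0833 280.875 ] [0.529  0.0535 0.118 ]
[ 227  166   51   59 1595] [[264, 166], [231, 176], [227, 189], [240, 224], [246, 223], [244, 199], [250, 193], [262, 201], [261, 218], [262, 212], [265, 217], [277, 212]]
```

View pics/w2.png

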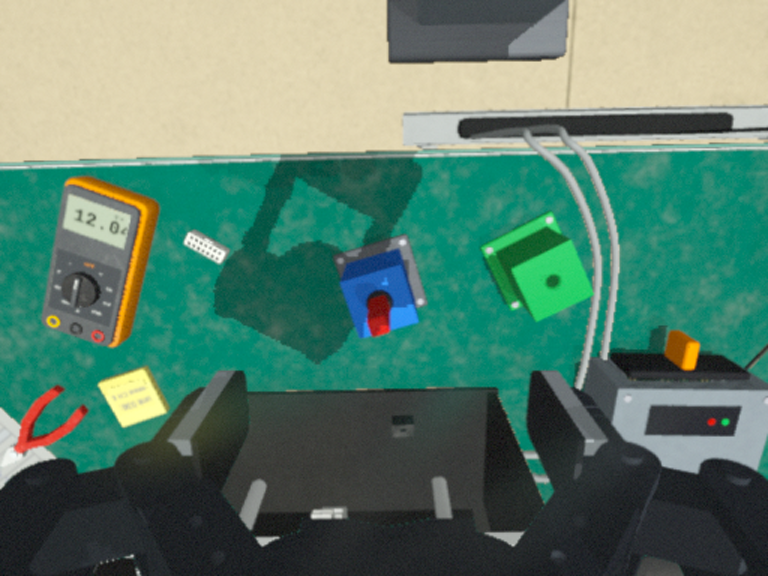

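```bash
python3 - <<'E'
from h import *
w=manip.get_image("wrist");save(w,"w3.png",crop=(222,160,282,228),f=8)
for x,y in((.4455,-.190),):
  for z in(.066,.118): print(z,proj(w,(x,y,z)))
E
```

```text
0.066 [250.30108127 197.20720151]
0.118 [249.19371517 213.03053832]
```

View pics/w3.png

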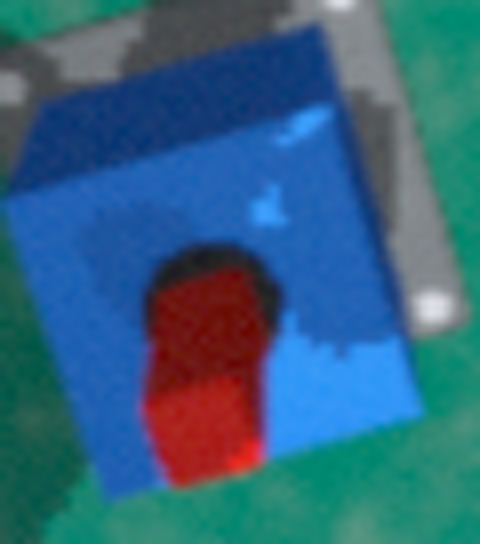

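The crop shows the pin's top face centred at wrist px (248,213.7) and rotated about 16° counterclockwise. The stand top is centred at (249,198). That puts the pin at about (0.446, -0.191). I'll go to a pregrasp pose with yaw +0.285.

Emit:
arm_command([
  {"slide": [10, -2, -19], "turn": [0, 0, 0.057]},
  {"slide": [10, -2, -19], "turn": [0, 0, 0.057]},
  {"slide": [10, -2, -19], "turn": [0, 0, 0.057]},
  {"slide": [10, -2, -19], "turn": [0, 0, 0.057]},
  {"slide": [8, 0, -15], "turn": [0, 0, 0.057]},
])

```text
time: 4.32
ee_pos: [0.4502, -0.1859, 0.1725]
tcp_rot: [3.141, 0.0, -2.871]
force: [-0.7, -0.4, 0.1]
finger_gap: 0.0853
grip_force: 0.0
```

Emit:
arm_command([
  {"slide": [0, 0, 0], "turn": [0, 0, 0]},
  {"slide": [0, 0, 0], "turn": [0, 0, 0]},
  {"slide": [0, 0, 0], "turn": [0, 0, 0]},
  {"slide": [0, 0, 0], "turn": [0, 0, 0]},
  {"slide": [0, 0, 0], "turn": [0, 0, 0]},
])

```text
time: 4.73
ee_pos: [0.4496, -0.1881, 0.1749]
tcp_rot: [-3.14, 0.002, -2.877]
force: [-0.3, -0.4, -0.2]
finger_gap: 0.0852
grip_force: 0.0
```

```bash
python3 - <<'E'
from h import *
np.set_printoptions(precision=4,suppress=True)
s=manip.sense();print(s["ee_pos"],s["tcp_rot"],s["qpos"],s["force"])
w=manip.get_image("wrist")
print(proj(w,(.4462,-.1912,.118)),proj(w,(.4462,-.1912,.066)))
u=proj(w,(.4462,-.1912,.10)).astype(int);save(w,"w4.png",crop=(u[0]-50,u[1]-50,u[0]+50,u[1]+50),f=5);print(u)
est("release_pin",("wrist",))
E
```

```text
[ 0.4496 -0.1881  0.1749] [-3.1399  0.0018 -2.8775] [-0.4856  0.0795  1.9851 -0.      1.0745 -2.3205] [-0.3201 -0.4153 -0.2047]
[256.6022 194.9952] [256.9999 176.6371]
[256 187]
wrist release_pin [(array([ 0.4456, -0.1879,  0.0682]), 0.92)]
```

View pics/w4.png

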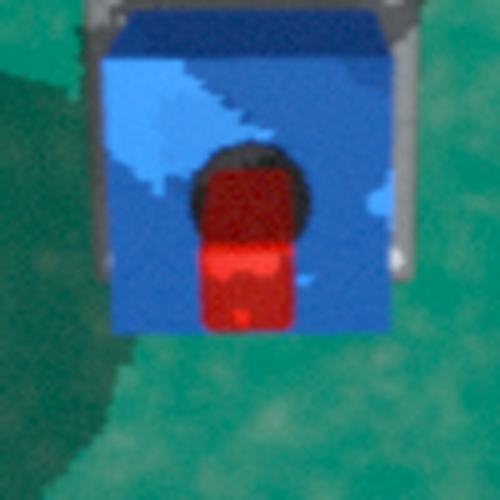

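The yaw is now square. The pin needs only about (-2.5, -2.5) mm of correction, so I'll descend and grip.

Emit:
arm_command([
  {"slide": [-2.5, -2.5, -16], "turn": [0, 0, 0]},
  {"slide": [0, 0, -20], "turn": [0, 0, 0]},
  {"slide": [0, 0, -20], "turn": [0, 0, 0]},
  {"slide": [0, 0, -20], "turn": [0, 0, 0]},
  {"slide": [0, 0, -20], "turn": [0, 0, 0]},
])

```text
time: 5.25
ee_pos: [0.4467, -0.191, 0.0774]
tcp_rot: [-3.14, 0.001, -2.878]
force: [0.2, 0.1, -1.1]
finger_gap: 0.085
grip_force: 0.0
```

Emit:
arm_command([
  {"slide": [0, 0, 0], "turn": [0, 0, 0]},
  {"slide": [0, 0, 0], "turn": [0, 0, 0]},
  {"slide": [0, 0, 0], "turn": [0, 0, 0]},
  {"slide": [0, 0, 0], "turn": [0, 0, 0]},
  {"slide": [0, 0, 0], "turn": [0, 0, 0]},
], gripper=5, newtons=50)

```text
time: 5.67
ee_pos: [0.4477, -0.1912, 0.0791]
tcp_rot: [-3.139, 0.002, -2.878]
force: [0.3, 0.4, 0.4]
finger_gap: 0.0253
grip_force: 0.0
```

Emit:
arm_command([
  {"slide": [0, 0, 0], "turn": [0, 0, 0]},
  {"slide": [0, 0, 0], "turn": [0, 0, 0]},
  {"slide": [0, 0, 0], "turn": [0, 0, 0]},
  {"slide": [0, 0, 0], "turn": [0, 0, 0]},
  {"slide": [0, 0, 0], "turn": [0, 0, 0]},
])

```text
time: 6.08
ee_pos: [0.4476, -0.1912, 0.0789]
tcp_rot: [-3.14, 0.002, -2.877]
force: [-0.9, -0.4, 4.9]
finger_gap: 0.0124
grip_force: 49.9
```

Emit:
arm_command([
  {"slide": [0, 0, 10], "turn": [0, 0, 0]},
  {"slide": [0, 0, 22], "turn": [0, 0, 0]},
  {"slide": [0, 0, 29], "turn": [0, 0, 0]},
  {"slide": [0, 0, 29], "turn": [0, 0, 0]},
  {"slide": [0, 10, 20], "turn": [0, 0, 0]},
])

```text
time: 6.5
ee_pos: [0.4474, -0.182, 0.1905]
tcp_rot: [-3.139, 0.002, -2.879]
force: [0.2, -0.6, -0.2]
finger_gap: 0.0126
grip_force: 49.2
```

Emit:
arm_command([
  {"slide": [0, 20, 0], "turn": [0, 0, -0.03]},
  {"slide": [0, 30, 0], "turn": [0, 0, -0.03]},
  {"slide": [2, 35, 0], "turn": [0, 0, -0.03]},
  {"slide": [5, 35, 0], "turn": [0, 0, -0.03]},
  {"slide": [5, 35, 0], "turn": [0, 0, -0.03]},
])

```text
time: 6.92
ee_pos: [0.4578, -0.0241, 0.1879]
tcp_rot: [3.142, 0.0, -3.03]
force: [0.6, -0.2, 0.0]
finger_gap: 0.013
grip_force: 49.3
```

Emit:
arm_command([
  {"slide": [10, 35, 0], "turn": [0, 0, -0.03]},
  {"slide": [20, 30, 0], "turn": [0, 0, -0.03]},
  {"slide": [25, 20, 0], "turn": [0, 0, -0.03]},
  {"slide": [30, 11, 0], "turn": [0, 0, -0.03]},
  {"slide": [30, 0, 0], "turn": [0, 0, -0.015]},
])

```text
time: 7.33
ee_pos: [0.5736, 0.0737, 0.1877]
tcp_rot: [3.14, -0.001, 3.123]
force: [0.1, -0.5, 0.3]
finger_gap: 0.0124
grip_force: 49.2
```

Emit:
arm_command([
  {"slide": [30, 0, 0], "turn": [0, 0, 0]},
  {"slide": [25, 0, 0], "turn": [0, 0, 0]},
  {"slide": [15, 0, -10], "turn": [0, 0, 0]},
  {"slide": [7, 0, -10], "turn": [0, 0, 0]},
  {"slide": [0, 0, -10], "turn": [0, 0, 0]},
])

```text
time: 7.75
ee_pos: [0.6511, 0.0704, 0.1566]
tcp_rot: [-3.142, -0.0, 3.121]
force: [0.3, -0.2, -0.7]
finger_gap: 0.0127
grip_force: 49.2
```

Emit:
arm_command([
  {"slide": [0, 0, 0], "turn": [0, 0, 0]},
  {"slide": [0, 0, 0], "turn": [0, 0, 0]},
  {"slide": [0, 0, 0], "turn": [0, 0, 0]},
  {"slide": [0, 0, 0], "turn": [0, 0, 0]},
  {"slide": [0, 0, 0], "turn": [0, 0, 0]},
])

```text
time: 8.17
ee_pos: [0.6504, 0.0705, 0.1585]
tcp_rot: [3.142, 0.001, 3.121]
force: [-0.0, -0.2, -0.7]
finger_gap: 0.0125
grip_force: 49.2
```

```bash
python3 - <<'E'
from h import *
np.set_printoptions(precision=4,suppress=True)
s=manip.sense();print(s["ee_pos"],s["tcp_rot"],s["qpos"],s["force"])
w=manip.get_image("wrist");a=manip.get_image("scene");b=manip.get_image("side")
for t in("pin_tip","access_hole"): est(t)
L=[]
for im in(w,a,b):
  u=proj(im,(.65,.07,.075)).astype(int);print(u)
  L.append(cv2.resize(im["frame"][max(u[1]-38,0):u[1]+38,u[0]-30:u[0]+30],(264,334),interpolation=cv2.INTER_CUBIC))
cv2.imwrite("pics/h1.png",np.hstack(L)[:,:,::-1])
E
```

```text
[0.6504 0.0705 0.1585] [3.1415 0.0013 3.1208] [ 0.0415  0.4115  1.6038  0.      1.125  -1.5086] [-0.0262 -0.1709 -0.7182]
wrist pin_tip []
scene pin_tip [(array([0.6526, 0.0681, 0.0842]), 0.49)]
side pin_tip []
wrist access_hole [(array([0.6522, 0.0733, 0.0658]), 0.78), (array([0.6446, 0.069 , 0.0907]), 0.27)]
scene access_hole [(array([0.651 , 0.0707, 0.0637]), 0.94)]
side access_hole [(array([0.6484, 0.0751, 0.0692]), 0.74)]
[258 188]
[257 162]
[283 162]
```

View pics/h1.png

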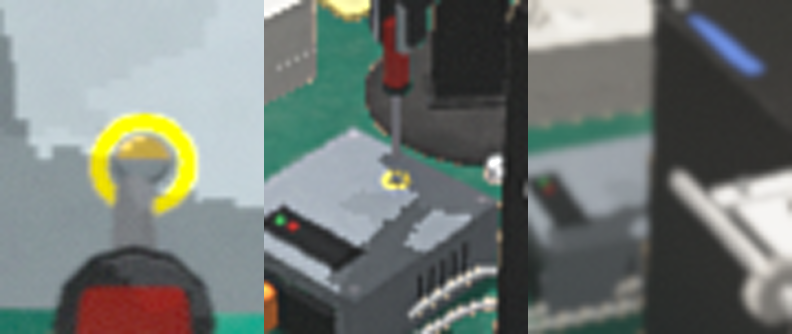

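The wrist crop shows the ring centred near px (260.7,187). The tip lies close over the hole and the shaft leans slightly right. I'll measure the shaft line numerically.

```bash
python3 - <<'E'
from h import *
np.set_printoptions(precision=4,suppress=True,linewidth=220)
w=manip.get_image("wrist");a=manip.get_image("scene")
f=w["frame"].astype(int)
h=cv2.cvtColor(w["frame"],cv2.COLOR_RGB2HSV)
m=cv2.inRange(h,(22,120,120),(38,255,255));m[:170]=0;m[215:]=0;m[:,:240]=0;m[:,280:]=0
ys,xs=np.nonzero(m);(c,r)=cv2.minEnclosingCircle(np.c_[xs,ys].astype(np.float32));print("ring",c,r,atz(w,*c,.066))
E=np.c_[xs,ys];print(xs.min(),xs.max(),ys.min(),ys.max())
for v in range(174,214): print(v,f[v,248:276].sum(1)[:0],f[v,246:278].mean(1).astype(int))
red=cv2.inRange(h,(0,150,40),(8,255,255))|cv2.inRange(h,(172,150,40),(180,255,255));red[:, :235]=0;red[:,285:]=0
for v in (216,220,225,230,240,250): 
  x=np.nonzero(red[v])[0];print("red",v,(x.min(),x.max()) if len(x) else None)
print("exp vertical", [proj(w,(.6504,.0705,z)) for z in(.068,.09,.124,.15)])
E
```

```text
ring (260.23419189453125, 187.3607635498047) 11.809015274047852 [0.6511 0.0712 0.066 ]
249 272 176 198
174 [] [196 200 204 206 205 206 206 209 206 207 208 207 209 209 207 206 207 206 206 206 205 207 207 208 207 208 209 209 209 208 208 208]
175 [] [196 197 199 199 197 200 203 208 208 208 207 208 211 210 214 212 210 205 207 205 205 205 206 206 206 207 207 209 208 208 208 207]
176 [] [197 196 196 197 197 196 201 206 208 211 213 215 217 214 213 213 213 215 216 210 206 206 205 206 207 207 208 207 208 207 207 207]
177 [] [196 197 196 195 196 197 198 201 211 222 192 170 170 170 170 170 170 170 185 213 215 208 206 206 207 207 207 208 208 208 207 206]
178 [] [197 196 197 197 198 197 196 196 195 170 170 170 170 170 170 170 170 170 170 170 187 209 213 209 207 207 209 206 208 208 208 207]
179 [] [198 197 197 198 194 202 216 170 170 170 170 170 170 170 188 170 170 170 170 170 170 170 204 222 210 208 208 209 209 207 208 208]
180 [] [199 199 197 198 195 202 170 170 170 170 185 215 206 196 185 182 188 193 170 170 170 170 170 213 222 211 209 209 209 208 209 208]
181 [] [200 199 199 200 205 170 170 17
[... 4146 characters left out ...]
4  72  75  74  76  79  72  66  76 112 135 141 142 143 141 144]
212 [] [ 49  49  47  47  42  50  49  53  67  70  72  69  72  68  70  71  71  69  74  69  72  72  72  75  69  75 104 127 140 145 144 144]
213 [] [ 48  50  46  47  50  47  50  47  50  56  55  58  70  70  71  73  70  73  69  70  72  72  68  72  71  66  63  96 128 144 141 145]
red 216 (np.int64(247), np.int64(269))
red 220 (np.int64(246), np.int64(270))
red 225 (np.int64(246), np.int64(271))
red 230 (np.int64(245), np.int64(271))
red 240 (np.int64(246), np.int64(271))
red 250 (np.int64(245), np.int64(272))
exp vertical [array([259.3847, 187.2698]), array([259.4931, 195.5456]), array([259.703 , 211.5743]), array([259.9128, 227.5966])]
```

```bash
python3 - <<'E'
from h import *
np.set_printoptions(precision=4,suppress=True,linewidth=200)
w=manip.get_image("wrist");a=manip.get_image("scene");b=manip.get_image("side")
print("tip near edge",atz(w,258.3,187,.088),"flange near bottom",atz(w,258.4,205.7,.146))
print("hole",atz(w,260.3,187.2,.066))
for im in(a,b):
  C,_=ray(im,0,0);print("cam",C)
h=cv2.cvtColor(a["frame"],cv2.COLOR_RGB2HSV)
m=cv2.inRange(h,(22,90,90),(38,255,255));m[:155]=0;m[175:]=0;m[:,:245]=0;m[:,270:]=0
ys,xs=np.nonzero(m);print("scene ring",xs.mean(),ys.mean(),xs.min(),xs.max(),ys.min(),ys.max(),atz(a,(xs.min()+xs.max())/2,(ys.min()+ys.max())/2,.066))
f=a["frame"].astype(int).mean(2).astype(int)
for v in range(138,172,2): print(v,f[v,248:268])
print([proj(a,(.65,.0705,z)) for z in(.066,.088,.14)])
E
```

```text
tip near edge [0.6441 0.0697 0.088 ] flange near bottom [0.6382 0.0699 0.146 ]
hole [0.6509 0.0713 0.066 ]
cam [-0.0851 -0.5222  0.738 ]
cam [ 0.1029 -0.9595  0.7734]
scene ring 256.4375 164.5 254 259 163 166 [0.6496 0.0721 0.066 ]
138 [ 94  93  95 112  99  74  63  61  58  64  59  63  74  76  76  77  78  44  35  36]
140 [97 98 93 74 64 70 68 60 58 63 61 63 78 75 76 74 74 39 35 35]
142 [100  95  68  66  68  71  69  65  60  65  61  60  74  77  77  70  65  43  37  37]
144 [95 94 69 70 71 69 48 44 41 45 37 36 59 76 77 70 63 52 36 35]
146 [101  98  65  67  72  76  77  76  88  89  76  76  79  79  79  78  78  65  47  46]
148 [101 104  93  69  72  75  74  77 101 103  77  76  77  78  79  78  61  47  48  48]
150 [ 96  98  96  65  62  69  71  75 101 103  77  73  73  73  73  76  76  78  81  81]
152 [103  97  99 107 123  80  64  71 102 104  74  71  72  73  74  73  75  76  78  79]
154 [186 158 131 111 101 106 118  71  98 102  69  65  67  69  68  68  68  69  68  67]
156 [174 176 176 176 173 156 130 114 101 100  58  57  58  61  62  63  64  63  64  64]
158 [174 174 173 173 175 173 167 163 113 101 100 102  98  86  62  55  47  56  58  63]
160 [174 176 174 174 169 124  98 100 101 103 107 107 107 104 102 101  96  98  86  85]
162 [175 175 176 175 174 177 172 140 112 116 108 108 105 107 106 109 108 105 101  98]
164 [173 173 173 173 171 192 212 183 120 116 137 157 114 105 107 108 107 108 107 110]
166 [176 175 176 176 173 176 208 214 204 172 205 148 106 105 106 107 109 107 108 109]
168 [162 163 162 161 161 159 160 160 171 161 161 167 166 162 112 108 108 110 110 110]
170 [164 162 162 164 162 160 161 163 164 164 155 152 102  90 105 105 106 109 108 107]
[array([256.9799, 164.6244]), array([256.9842, 158.8365]), array([256.995, 144.562])]
```

Estimates: hole at (0.651, 0.071), tip at about (0.6475, 0.0697). I'll correct by (+2.5, +1.5), lower close to the mouth and check again.

Emit:
arm_command([
  {"slide": [1.5, 1.5, -3], "turn": [0, 0, 0]},
  {"slide": [1, 0, -5], "turn": [0, 0, 0]},
  {"slide": [0, 0, -4], "turn": [0, 0, 0]},
  {"slide": [0, 0, -2], "turn": [0, 0, 0]},
  {"slide": [0, 0, 0], "turn": [0, 0, 0]},
])

```text
time: 9.28
ee_pos: [0.652, 0.072, 0.1421]
tcp_rot: [-3.141, -0.002, 3.121]
force: [0.2, 0.5, 0.1]
finger_gap: 0.0128
grip_force: 49.2
```

Emit:
arm_command([
  {"slide": [0, 0, 0], "turn": [0, 0, 0]},
  {"slide": [0, 0, 0], "turn": [0, 0, 0]},
  {"slide": [0, 0, 0], "turn": [0, 0, 0]},
  {"slide": [0, 0, 0], "turn": [0, 0, 0]},
  {"slide": [0, 0, 0], "turn": [0, 0, 0]},
])

```text
time: 9.7
ee_pos: [0.6531, 0.072, 0.1438]
tcp_rot: [3.142, 0.0, 3.121]
force: [-0.0, 0.8, -0.0]
finger_gap: 0.0124
grip_force: 49.2
```

```bash
python3 - <<'E'
from h import *
np.set_printoptions(precision=4,suppress=True,linewidth=200)
s=manip.sense();print(s["ee_pos"],s["tcp_rot"],s["force"])
fs=[];
for _ in range(4): w=manip.get_image("wrist");fs.append(w["frame"].astype(float))
f=np.mean(fs,0).astype(np.uint8);np.save("f.npy",f)
a=manip.get_image("scene")
L=cv2.resize(f[165:225,230:290],(560,560),interpolation=cv2.INTER_CUBIC)
R=cv2.resize(a["frame"][130:180,247:267],(224,560),interpolation=cv2.INTER_CUBIC)
cv2.imwrite("pics/h2.png",np.hstack([L,R])[:,:,::-1])
print(proj(w,(.6515,.0718,.066)))
E
```

```text
[0.6531 0.072  0.1438] [3.1416 0.0005 3.1208] [-0.0091  0.7731 -0.0078]
[259.1504 189.7854]
```

View pics/h2.png

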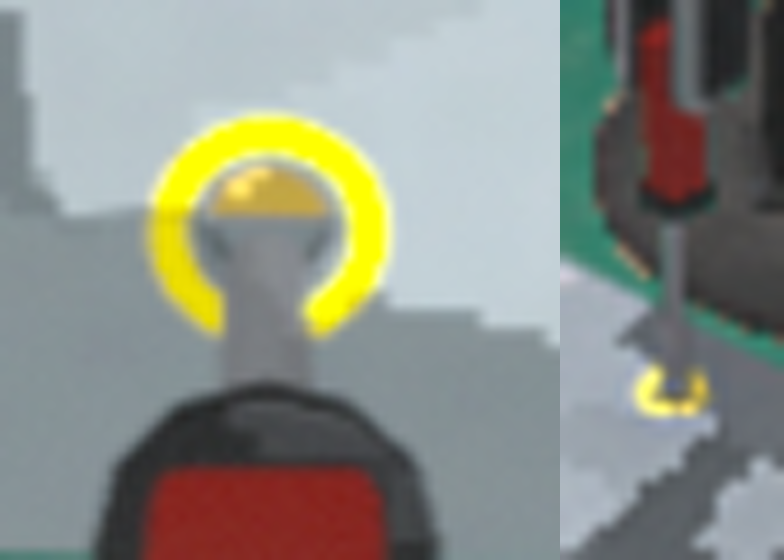

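The ring is centred at wrist px (258.9,190.2). The shaft at column 258.7 is laterally centred. The tip end near row 188 puts it about 1 mm short in x. I'll shift +1 mm in x and ease it in, watching the force.

Emit:
arm_command([
  {"slide": [0.5, 0.2, -2], "turn": [0, 0, 0]},
  {"slide": [0.5, 0, -1], "turn": [0, 0, 0]},
  {"slide": [0, 0, -1], "turn": [0, 0, 0]},
  {"slide": [0, 0, -1], "turn": [0, 0, 0]},
  {"slide": [0, 0, -1], "turn": [0, 0, 0]},
])

```text
time: 10.37
ee_pos: [0.6538, 0.0722, 0.1372]
tcp_rot: [-3.142, -0.0, 3.121]
force: [0.1, 1.5, -0.8]
finger_gap: 0.0127
grip_force: 49.2
```

Emit:
arm_command([
  {"slide": [0, 0, -0.6], "turn": [0, 0, 0]},
  {"slide": [0, 0, -0.6], "turn": [0, 0, 0]},
  {"slide": [0, 0, -0.6], "turn": [0, 0, 0]},
  {"slide": [0, 0, -0.6], "turn": [0, 0, 0]},
  {"slide": [0, 0, -0.6], "turn": [0, 0, 0]},
])

```text
time: 10.78
ee_pos: [0.654, 0.0722, 0.1345]
tcp_rot: [3.142, 0.0, 3.121]
force: [0.1, -0.1, -1.0]
finger_gap: 0.0127
grip_force: 49.2
```

Emit:
arm_command([
  {"slide": [0, 0, -0.6], "turn": [0, 0, 0]},
  {"slide": [0, 0, -0.6], "turn": [0, 0, 0]},
  {"slide": [0, 0, -0.6], "turn": [0, 0, 0]},
  {"slide": [0, 0, -0.6], "turn": [0, 0, 0]},
  {"slide": [0, 0, -0.6], "turn": [0, 0, 0]},
])

```text
time: 11.2
ee_pos: [0.6539, 0.0722, 0.1314]
tcp_rot: [-3.142, -0.0, 3.121]
force: [0.1, 0.1, -0.3]
finger_gap: 0.0121
grip_force: 49.2
```

Emit:
arm_command([
  {"slide": [0, 0, -0.6], "turn": [0, 0, 0]},
  {"slide": [0, 0, -0.6], "turn": [0, 0, 0]},
  {"slide": [0, 0, -0.6], "turn": [0, 0, 0]},
  {"slide": [0, 0, -0.6], "turn": [0, 0, 0]},
  {"slide": [0, 0, -0.6], "turn": [0, 0, 0]},
])

```text
time: 11.62
ee_pos: [0.6539, 0.0722, 0.1284]
tcp_rot: [3.142, 0.0, 3.121]
force: [0.3, -0.7, -0.7]
finger_gap: 0.013
grip_force: 49.2
```

The pin is in the hole with no contact. I'll continue to just above the shallowest possible pad depth.

Emit:
arm_command([
  {"slide": [0, 0, -1.2], "turn": [0, 0, 0]},
  {"slide": [0, 0, -1.2], "turn": [0, 0, 0]},
  {"slide": [0, 0, -1.2], "turn": [0, 0, 0]},
  {"slide": [0, 0, -1.2], "turn": [0, 0, 0]},
  {"slide": [0, 0, -1.2], "turn": [0, 0, 0]},
])

```text
time: 12.03
ee_pos: [0.6538, 0.0722, 0.1223]
tcp_rot: [-3.142, -0.0, 3.121]
force: [0.1, 0.2, -0.8]
finger_gap: 0.0127
grip_force: 49.2
```

Emit:
arm_command([
  {"slide": [-0.3, 0, -1.0], "turn": [0, 0, 0]},
  {"slide": [0, 0, -1.0], "turn": [0, 0, 0]},
  {"slide": [0, 0, -1.0], "turn": [0, 0, 0]},
  {"slide": [0, 0, -1.0], "turn": [0, 0, 0]},
  {"slide": [0, 0, -1.0], "turn": [0, 0, 0]},
])

```text
time: 12.45
ee_pos: [0.6536, 0.0722, 0.1174]
tcp_rot: [3.142, 0.0, 3.121]
force: [0.2, -0.6, -0.8]
finger_gap: 0.0126
grip_force: 49.2
```

Emit:
arm_command([
  {"slide": [0, 0, -0.6], "turn": [0, 0, 0]},
  {"slide": [0, 0, -0.6], "turn": [0, 0, 0]},
  {"slide": [0, 0, -0.6], "turn": [0, 0, 0]},
  {"slide": [0, 0, -0.6], "turn": [0, 0, 0]},
  {"slide": [0, 0, -0.6], "turn": [0, 0, 0]},
])

```text
time: 12.87
ee_pos: [0.6536, 0.0722, 0.1145]
tcp_rot: [3.142, 0.0, 3.121]
force: [-0.5, -1.0, 0.2]
finger_gap: 0.0127
grip_force: 49.2
```

Emit:
arm_command([
  {"slide": [0, 0, -0.6], "turn": [0, 0, 0]},
  {"slide": [0, 0, -0.6], "turn": [0, 0, 0]},
  {"slide": [0, 0, -0.6], "turn": [0, 0, 0]},
  {"slide": [0, 0, -0.6], "turn": [0, 0, 0]},
  {"slide": [0, 0, -0.6], "turn": [0, 0, 0]},
])

```text
time: 13.28
ee_pos: [0.6536, 0.0722, 0.1114]
tcp_rot: [-3.142, -0.0, 3.121]
force: [-0.5, -0.9, 0.1]
finger_gap: 0.0128
grip_force: 49.2
```

Emit:
arm_command([
  {"slide": [0, 0, -0.5], "turn": [0, 0, 0]},
  {"slide": [0, 0, -0.5], "turn": [0, 0, 0]},
  {"slide": [0, 0, -0.5], "turn": [0, 0, 0]},
  {"slide": [0, 0, -0.5], "turn": [0, 0, 0]},
  {"slide": [0, 0, -0.5], "turn": [0, 0, 0]},
])

```text
time: 13.7
ee_pos: [0.6536, 0.0722, 0.1089]
tcp_rot: [-3.142, -0.0, 3.121]
force: [-0.2, 0.8, -1.3]
finger_gap: 0.0128
grip_force: 49.2
```

Emit:
arm_command([
  {"slide": [0, 0, -0.5], "turn": [0, 0, 0]},
  {"slide": [0, 0, -0.5], "turn": [0, 0, 0]},
  {"slide": [0, 0, -0.5], "turn": [0, 0, 0]},
  {"slide": [0, 0, -0.5], "turn": [0, 0, 0]},
  {"slide": [0, 0, -0.5], "turn": [0, 0, 0]},
])

```text
time: 14.12
ee_pos: [0.6536, 0.0722, 0.1064]
tcp_rot: [3.142, -0.0, 3.121]
force: [-0.0, -0.2, -1.0]
finger_gap: 0.0128
grip_force: 49.2
```

Emit:
arm_command([
  {"slide": [0, 0, -0.5], "turn": [0, 0, 0]},
  {"slide": [0, 0, -0.5], "turn": [0, 0, 0]},
  {"slide": [0, 0, -0.5], "turn": [0, 0, 0]},
  {"slide": [0, 0, -0.5], "turn": [0, 0, 0]},
  {"slide": [0, 0, -0.5], "turn": [0, 0, 0]},
])

```text
time: 14.53
ee_pos: [0.6536, 0.0722, 0.1039]
tcp_rot: [-3.142, 0.0, 3.121]
force: [0.4, 0.4, -0.9]
finger_gap: 0.0123
grip_force: 49.2
```

Emit:
arm_command([
  {"slide": [0, 0, -0.5], "turn": [0, 0, 0]},
  {"slide": [0, 0, -0.5], "turn": [0, 0, 0]},
  {"slide": [0, 0, -0.5], "turn": [0, 0, 0]},
  {"slide": [0, 0, -0.5], "turn": [0, 0, 0]},
  {"slide": [0, 0, -0.5], "turn": [0, 0, 0]},
])

```text
time: 14.95
ee_pos: [0.6536, 0.0722, 0.1014]
tcp_rot: [-3.142, 0.0, 3.121]
force: [-0.2, 0.5, -0.7]
finger_gap: 0.0129
grip_force: 49.2
```

Emit:
arm_command([
  {"slide": [0, 0, -0.5], "turn": [0, 0, 0]},
  {"slide": [0, 0, -0.5], "turn": [0, 0, 0]},
  {"slide": [0, 0, -0.5], "turn": [0, 0, 0]},
  {"slide": [0, 0, -0.5], "turn": [0, 0, 0]},
  {"slide": [0, 0, -0.5], "turn": [0, 0, 0]},
])

```text
time: 15.37
ee_pos: [0.6536, 0.0722, 0.0989]
tcp_rot: [3.142, -0.0, 3.121]
force: [0.6, -0.1, -1.6]
finger_gap: 0.0126
grip_force: 49.2
```

Emit:
arm_command([
  {"slide": [0, 0, -0.5], "turn": [0, 0, 0]},
  {"slide": [0, 0, -0.5], "turn": [0, 0, 0]},
  {"slide": [0, 0, -0.5], "turn": [0, 0, 0]},
  {"slide": [0, 0, -0.5], "turn": [0, 0, 0]},
  {"slide": [0, 0, -0.5], "turn": [0, 0, 0]},
])

```text
time: 15.78
ee_pos: [0.6545, 0.0722, 0.0982]
tcp_rot: [3.142, 0.002, 3.121]
force: [-1.9, -0.2, 7.7]
finger_gap: 0.0126
grip_force: 50.2
```

Emit:
arm_command([
  {"slide": [0, 0, 0], "turn": [0, 0, 0]},
  {"slide": [0, 0, 0], "turn": [0, 0, 0]},
  {"slide": [0, 0, 0], "turn": [0, 0, 0]},
  {"slide": [0, 0, 0], "turn": [0, 0, 0]},
  {"slide": [0, 0, 0], "turn": [0, 0, 0]},
])

```text
time: 16.2
ee_pos: [0.6544, 0.0722, 0.0982]
tcp_rot: [3.142, 0.002, 3.121]
force: [-1.8, 0.8, 6.3]
finger_gap: 0.0125
grip_force: 50.2
```

```bash
python3 - <<'E'
from h import *
np.set_printoptions(precision=4,suppress=True,linewidth=200)
for _ in range(4):
  w=manip.get_image("wrist");s=manip.sense();print(s["ee_pos"],s["tcp_rot"],s["force"],s["moment"],s["time"])
est("tray_pull");est("release_pin")
E
```

```text
[0.6544 0.0722 0.0982] [3.1415 0.0018 3.1208] [-2.159   0.9483  6.5437] [-0.0367  0.3976  0.0114] 16.25
[0.6545 0.0722 0.0982] [3.1415 0.0018 3.1208] [-0.8544  0.0178  6.3695] [-0.0365  0.4213 -0.1023] 16.3
[0.6545 0.0722 0.0983] [3.1415 0.0018 3.1208] [-1.5062 -0.2337  6.6545] [-0.1119  0.4312 -0.0084] 16.35
[0.6545 0.0722 0.0982] [3.1415 0.0018 3.1209] [-0.8992  0.1284  5.6645] [-0.0323  0.3953 -0.0034] 16.4
wrist tray_pull []
scene tray_pull [(array([0.5096, 0.0744, 0.0309]), 0.85)]
side tray_pull [(array([0.5086, 0.0784, 0.0296]), 0.72)]
wrist release_pin [(array([0.655 , 0.0782, 0.0864]), 0.88)]
scene release_pin [(array([0.51  , 0.0766, 0.0321]), 0.75), (array([0.6506, 0.0697, 0.131 ]), 0.55)]
side release_pin [(array([0.6464, 0.0774, 0.0687]), 0.6)]
```

Contact is at a depth of about 38 mm with roughly 6 N. I'll step 1 mm to see whether it yields like the spring.

Emit:
arm_command([
  {"slide": [0, 0, -0.5], "turn": [0, 0, 0]},
  {"slide": [0, 0, -0.5], "turn": [0, 0, 0]},
  {"slide": [0, 0, 0], "turn": [0, 0, 0]},
  {"slide": [0, 0, 0], "turn": [0, 0, 0]},
  {"slide": [0, 0, 0], "turn": [0, 0, 0]},
])

```text
time: 17.12
ee_pos: [0.6544, 0.0722, 0.0972]
tcp_rot: [3.142, 0.002, 3.121]
force: [-1.4, 0.2, 6.3]
finger_gap: 0.0127
grip_force: 50.1
```

It yields like the spring. I'll continue in small steps.

Emit:
arm_command([
  {"slide": [0, 0, -0.5], "turn": [0, 0, 0]},
  {"slide": [0, 0, -0.5], "turn": [0, 0, 0]},
  {"slide": [0, 0, -0.5], "turn": [0, 0, 0]},
  {"slide": [0, 0, -0.5], "turn": [0, 0, 0]},
  {"slide": [0, 0, 0], "turn": [0, 0, 0]},
])

```text
time: 17.53
ee_pos: [0.6545, 0.0722, 0.0953]
tcp_rot: [3.142, 0.002, 3.121]
force: [-1.5, -0.5, 7.1]
finger_gap: 0.013
grip_force: 50.2
```

Emit:
arm_command([
  {"slide": [0, 0, -0.5], "turn": [0, 0, 0]},
  {"slide": [0, 0, -0.5], "turn": [0, 0, 0]},
  {"slide": [0, 0, 0], "turn": [0, 0, 0]},
  {"slide": [0, 0, 0], "turn": [0, 0, 0]},
  {"slide": [0, 0, 0], "turn": [0, 0, 0]},
])

```text
time: 17.95
ee_pos: [0.6545, 0.0722, 0.0945]
tcp_rot: [3.142, 0.002, 3.121]
force: [-2.0, -0.7, 6.2]
finger_gap: 0.0131
grip_force: 50.2
```

```bash
python3 - <<'E'
from h import *
a=manip.get_image("scene");est("tray_pull",("scene","side"));print(manip.sense()["force"])
E
```

```text
scene tray_pull [(array([0.5085, 0.0785, 0.0326]), 0.54)]
side tray_pull [(array([0.5086, 0.0784, 0.0296]), 0.72)]
[-1.54313838  0.52879817  7.66127833]
```

Emit:
arm_command([
  {"slide": [0, 0, -0.5], "turn": [0, 0, 0]},
  {"slide": [0, 0, -0.5], "turn": [0, 0, 0]},
  {"slide": [0, 0, 0], "turn": [0, 0, 0]},
  {"slide": [0, 0, 0], "turn": [0, 0, 0]},
  {"slide": [0, 0, 0], "turn": [0, 0, 0]},
])

```text
time: 18.52
ee_pos: [0.6546, 0.0722, 0.0936]
tcp_rot: [3.142, 0.002, 3.121]
force: [-2.1, 0.0, 7.9]
finger_gap: 0.0125
grip_force: 50.3
```

```bash
python3 - <<'E'
from h import *
a=manip.get_image("scene");est("tray_pull",("scene",));s=manip.sense();print(s["force"],s["ee_pos"])
E
```

```text
scene tray_pull [(array([0.5058, 0.0773, 0.0297]), 0.67)]
[-2.85535216  0.41797289  7.69571744] [0.65464059 0.07220257 0.09363254]
```

Emit:
arm_command([
  {"slide": [0, 0, -0.4], "turn": [0, 0, 0]},
  {"slide": [0, 0, 0], "turn": [0, 0, 0]},
  {"slide": [0, 0, 0], "turn": [0, 0, 0]},
  {"slide": [0, 0, 0], "turn": [0, 0, 0]},
  {"slide": [0, 0, 0], "turn": [0, 0, 0]},
])

```text
time: 19.03
ee_pos: [0.6546, 0.0722, 0.0933]
tcp_rot: [3.142, 0.002, 3.121]
force: [-1.8, -0.3, 7.7]
finger_gap: 0.0129
grip_force: 50.3
```

```bash
python3 - <<'E'
from h import *
a=manip.get_image("scene");est("tray_pull",("scene",));s=manip.sense();print(s["force"],s["ee_pos"])
E
```

```text
scene tray_pull [(array([0.5074, 0.0781, 0.0315]), 0.57)]
[-1.56174239 -0.30760186  8.33859131] [0.65466163 0.07220451 0.09328477]
```

Emit:
arm_command([
  {"slide": [0, 0, -0.5], "turn": [0, 0, 0]},
  {"slide": [0, 0, 0], "turn": [0, 0, 0]},
  {"slide": [0, 0, 0], "turn": [0, 0, 0]},
  {"slide": [0, 0, 0], "turn": [0, 0, 0]},
  {"slide": [0, 0, 0], "turn": [0, 0, 0]},
])

```text
time: 19.55
ee_pos: [0.6545, 0.0722, 0.0922]
tcp_rot: [3.142, 0.002, 3.121]
force: [-1.0, 0.3, 6.6]
finger_gap: 0.0126
grip_force: 50.0
```

```bash
python3 - <<'E'
from h import *
a=manip.get_image("scene");est("tray_pull",("scene",));s=manip.sense();print(s["force"],s["ee_pos"])
E
```

```text
scene tray_pull [(array([0.4787, 0.0772, 0.0298]), 0.94), (array([ 0.4127, -0.3462,  0.0005]), 0.22)]
[-1.11610444 -0.15571327  6.25779537] [0.6544636  0.07221043 0.09215669]
```

Emit:
arm_command([
  {"slide": [0, 0, -0.5], "turn": [0, 0, 0]},
  {"slide": [0, 0, 0], "turn": [0, 0, 0]},
  {"slide": [0, 0, 0], "turn": [0, 0, 0]},
  {"slide": [0, 0, 0], "turn": [0, 0, 0]},
  {"slide": [0, 0, 0], "turn": [0, 0, 0]},
])

```text
time: 20.07
ee_pos: [0.6544, 0.0722, 0.0916]
tcp_rot: [3.142, 0.002, 3.121]
force: [-1.1, -0.6, 6.1]
finger_gap: 0.0129
grip_force: 50.0
```

```bash
python3 - <<'E'
from h import *
a=manip.get_image("scene");est("tray_pull",("scene",));s=manip.sense();print(s["force"],s["ee_pos"])
E
```

```text
scene tray_pull [(array([0.4834, 0.08  , 0.0303]), 0.8)]
[-1.19990176  1.01182699  5.10264031] [0.65449125 0.07223058 0.09167042]
```

The tray popped out: the pull moved from x 0.508 to 0.48. I'll lift the pin and retrace to the stand.

Emit:
arm_command([
  {"slide": [0, 0, 8], "turn": [0, 0, 0]},
  {"slide": [0, 0, 20], "turn": [0, 0, 0]},
  {"slide": [0, 0, 24], "turn": [0, 0, 0]},
  {"slide": [0, 0, 25], "turn": [0, 0, 0]},
  {"slide": [0, 0, 20.4], "turn": [0, 0, 0]},
])

```text
time: 20.58
ee_pos: [0.6538, 0.0722, 0.189]
tcp_rot: [3.142, 0.001, 3.121]
force: [1.1, -0.2, -0.8]
finger_gap: 0.013
grip_force: 49.2
```

Emit:
arm_command([
  {"slide": [-20.2, 0, 0], "turn": [0, 0, 0]},
  {"slide": [-30, -1.7, 0], "turn": [0, 0, 0]},
  {"slide": [-35, 0, 0], "turn": [0, 0, 0]},
  {"slide": [-35, -10, 0], "turn": [0, 0, 0]},
  {"slide": [-30, -20, 0], "turn": [0, 0, 0]},
])

```text
time: 21.0
ee_pos: [0.5007, 0.0417, 0.1869]
tcp_rot: [3.141, -0.002, 3.123]
force: [0.0, -0.3, -0.1]
finger_gap: 0.0127
grip_force: 49.2
```

Emit:
arm_command([
  {"slide": [-25, -30, 0], "turn": [0, 0, 0.035]},
  {"slide": [-15, -35, 0], "turn": [0, 0, 0.035]},
  {"slide": [-10, -35, 0], "turn": [0, 0, 0.035]},
  {"slide": [-7, -35, 0], "turn": [0, 0, 0.035]},
  {"slide": [0, -35, 0], "turn": [0, 0, 0.035]},
])

```text
time: 21.42
ee_pos: [0.4443, -0.1304, 0.1874]
tcp_rot: [3.141, -0.001, -2.985]
force: [0.8, 0.8, -0.7]
finger_gap: 0.0127
grip_force: 49.1
```

Emit:
arm_command([
  {"slide": [0, -30, 0], "turn": [0, 0, 0.035]},
  {"slide": [0, -20, 0], "turn": [0, 0, 0.035]},
  {"slide": [0, -11, 0], "turn": [0, 0, 0.04]},
  {"slide": [0, 0, 0], "turn": [0, 0, 0]},
  {"slide": [0, 0, 0], "turn": [0, 0, 0]},
])

```text
time: 21.83
ee_pos: [0.4461, -0.1906, 0.1873]
tcp_rot: [3.141, -0.0, -2.88]
force: [-0.1, 0.1, -1.0]
finger_gap: 0.0128
grip_force: 49.2
```

Emit:
arm_command([
  {"slide": [0, 0, -10], "turn": [0, 0, 0]},
  {"slide": [0, 0, -12], "turn": [0, 0, 0]},
  {"slide": [0, 0, -10], "turn": [0, 0, 0]},
  {"slide": [0, 0, -6], "turn": [0, 0, 0]},
  {"slide": [0, 0, -2], "turn": [0, 0, 0]},
])

```text
time: 22.25
ee_pos: [0.4451, -0.189, 0.1455]
tcp_rot: [3.139, -0.003, -2.876]
force: [0.3, 0.8, -0.2]
finger_gap: 0.0125
grip_force: 49.2
```

```bash
python3 - <<'E'
from h import *
np.set_printoptions(precision=4,suppress=True)
w=manip.get_image("wrist");a=manip.get_image("scene");b=manip.get_image("side")
s=manip.sense();print(s["ee_pos"],s["tcp_rot"],s["force"])
est("tray_pull");est("pin_tip");est("release_pin")
E
```

```text
[ 0.4465 -0.1902  0.1473] [ 3.1414 -0.0001 -2.8769] [ 0.3656 -0.4749 -0.5702]
wrist tray_pull [(array([0.4761, 0.079 , 0.0281]), 0.71)]
scene tray_pull [(array([0.4799, 0.079 , 0.0301]), 0.86)]
side tray_pull [(array([0.4821, 0.0804, 0.0286]), 0.74)]
wrist pin_tip [(array([ 0.4462, -0.1871,  0.0773]), 0.68)]
scene pin_tip [(array([0.6075, 0.0791, 0.0033]), 0.61), (array([ 0.4474, -0.1928,  0.0737]), 0.47)]
side pin_tip [(array([ 0.4424, -0.193 ,  0.0735]), 0.61)]
wrist release_pin []
scene release_pin [(array([ 0.4426, -0.1883,  0.134 ]), 0.7)]
side release_pin [(array([ 0.4443, -0.1893,  0.1297]), 0.41), (array([0.6031, 0.0703, 0.0021]), 0.27)]
```

Measured is about (1.1, -1.0) mm off the recorded home, so I'll correct and insert gently.

Emit:
arm_command([
  {"slide": [1, -1, -2], "turn": [0, 0, 0]},
  {"slide": [0, 0, -1], "turn": [0, 0, 0]},
  {"slide": [0, 0, -1], "turn": [0, 0, 0]},
  {"slide": [0, 0, -1], "turn": [0, 0, 0]},
  {"slide": [0, 0, -1], "turn": [0, 0, 0]},
])

```text
time: 23.27
ee_pos: [0.4473, -0.1914, 0.1412]
tcp_rot: [3.141, -0.0, -2.877]
force: [-0.2, -1.0, -0.6]
finger_gap: 0.0128
grip_force: 49.2
```

Emit:
arm_command([
  {"slide": [0, 0, -1], "turn": [0, 0, 0]},
  {"slide": [0, 0, -1], "turn": [0, 0, 0]},
  {"slide": [0, 0, -1], "turn": [0, 0, 0]},
  {"slide": [0, 0, -1], "turn": [0, 0, 0]},
  {"slide": [0, 0, -1], "turn": [0, 0, 0]},
])

```text
time: 23.68
ee_pos: [0.4474, -0.1915, 0.1364]
tcp_rot: [3.142, -0.0, -2.877]
force: [0.0, 0.5, -0.4]
finger_gap: 0.013
grip_force: 49.2
```

Emit:
arm_command([
  {"slide": [0, 0, -1], "turn": [0, 0, 0]},
  {"slide": [0, 0, -1], "turn": [0, 0, 0]},
  {"slide": [0, 0, -1], "turn": [0, 0, 0]},
  {"slide": [0, 0, -1], "turn": [0, 0, 0]},
  {"slide": [0, 0, -1], "turn": [0, 0, 0]},
])

```text
time: 24.1
ee_pos: [0.4474, -0.1915, 0.1314]
tcp_rot: [3.142, 0.0, -2.877]
force: [-0.3, -0.3, -0.6]
finger_gap: 0.0126
grip_force: 49.2
```

Emit:
arm_command([
  {"slide": [0, 0, -3], "turn": [0, 0, 0]},
  {"slide": [0, 0, -3], "turn": [0, 0, 0]},
  {"slide": [0, 0, -3], "turn": [0, 0, 0]},
  {"slide": [0, 0, -3], "turn": [0, 0, 0]},
  {"slide": [0, 0, -3], "turn": [0, 0, 0]},
])

```text
time: 24.52
ee_pos: [0.4473, -0.1915, 0.116]
tcp_rot: [3.141, -0.0, -2.877]
force: [-0.8, 0.5, 0.0]
finger_gap: 0.0126
grip_force: 49.2
```

Emit:
arm_command([
  {"slide": [0, 0, -3], "turn": [0, 0, 0]},
  {"slide": [0, 0, -3], "turn": [0, 0, 0]},
  {"slide": [0, 0, -3], "turn": [0, 0, 0]},
  {"slide": [0, 0, -3], "turn": [0, 0, 0]},
  {"slide": [0, 0, -3], "turn": [0, 0, 0]},
])

```text
time: 24.93
ee_pos: [0.4474, -0.1915, 0.1011]
tcp_rot: [3.142, -0.0, -2.877]
force: [-0.1, 0.4, 0.5]
finger_gap: 0.0126
grip_force: 49.2
```

Emit:
arm_command([
  {"slide": [0, 0, -3], "turn": [0, 0, 0]},
  {"slide": [0, 0, -3], "turn": [0, 0, 0]},
  {"slide": [0, 0, -3], "turn": [0, 0, 0]},
  {"slide": [0, 0, -3], "turn": [0, 0, 0]},
  {"slide": [0, 0, -3], "turn": [0, 0, 0]},
])

```text
time: 25.35
ee_pos: [0.4474, -0.1915, 0.0862]
tcp_rot: [-3.142, 0.0, -2.877]
force: [0.8, -0.4, -1.0]
finger_gap: 0.0125
grip_force: 49.2
```

Emit:
arm_command([
  {"slide": [0, 0, -2], "turn": [0, 0, 0]},
  {"slide": [0, 0, -2], "turn": [0, 0, 0]},
  {"slide": [0, 0, -1], "turn": [0, 0, 0]},
  {"slide": [0, 0, -1], "turn": [0, 0, 0]},
  {"slide": [0, 0, -1], "turn": [0, 0, 0]},
])

```text
time: 25.77
ee_pos: [0.4475, -0.1916, 0.0795]
tcp_rot: [-3.141, 0.0, -2.877]
force: [-0.3, 0.2, -0.6]
finger_gap: 0.0129
grip_force: 49.2
```

Emit:
arm_command([
  {"slide": [0, 0, -0.5], "turn": [0, 0, 0]},
  {"slide": [0, 0, -0.3], "turn": [0, 0, 0]},
  {"slide": [0, 0, 0], "turn": [0, 0, 0]},
  {"slide": [0, 0, 0], "turn": [0, 0, 0]},
  {"slide": [0, 0, 0], "turn": [0, 0, 0]},
])

```text
time: 26.18
ee_pos: [0.4475, -0.1915, 0.0789]
tcp_rot: [-3.141, 0.0, -2.877]
force: [-1.0, -0.0, 2.3]
finger_gap: 0.0129
grip_force: 49.5
```

Emit:
arm_command([
  {"slide": [0, 0, 0], "turn": [0, 0, 0]},
  {"slide": [0, 0, 0], "turn": [0, 0, 0]},
  {"slide": [0, 0, 0], "turn": [0, 0, 0]},
  {"slide": [0, 0, 0], "turn": [0, 0, 0]},
  {"slide": [0, 0, 0], "turn": [0, 0, 0]},
], gripper=60)

```text
time: 26.6
ee_pos: [0.4474, -0.1915, 0.0786]
tcp_rot: [-3.142, 0.0, -2.877]
force: [-0.4, -0.8, 0.1]
finger_gap: 0.0602
grip_force: 0.0
```

Emit:
arm_command([
  {"slide": [0, 0, 0], "turn": [0, 0, 0]},
  {"slide": [0, 0, 10], "turn": [0, 0, 0]},
  {"slide": [0, 0, 30], "turn": [0, 0, 0]},
  {"slide": [0, 0, 35], "turn": [0, 0, 0]},
  {"slide": [0, 0, 35], "turn": [0, 0, 0]},
])

```text
time: 27.02
ee_pos: [0.4466, -0.1911, 0.1898]
tcp_rot: [3.14, -0.001, -2.877]
force: [0.6, -0.9, 0.1]
finger_gap: 0.06
grip_force: 0.0
```

```bash
python3 - <<'E'
from h import *
np.set_printoptions(precision=4,suppress=True)
w=manip.get_image("wrist");a=manip.get_image("scene");b=manip.get_image("side")
s=manip.sense();print(s["ee_pos"],s["tcp_rot"],s["force"],s["finger_gap"])
est("release_pin");est("tray_pull");est("connector",("scene","side"))
E
```

```text
[ 0.4504 -0.1931  0.1933] [-3.1352  0.0068 -2.8773] [-0.3094 -0.2651 -0.2802] 0.06013213968182724
wrist release_pin [(array([ 0.4465, -0.1863,  0.0707]), 0.77), (array([ 0.4453, -0.1923, -0.0008]), 0.71), (array([0.4825, 0.079 , 0.0264]), 0.27)]
scene release_pin [(array([ 0.4492, -0.1876,  0.0654]), 0.5)]
side release_pin [(array([ 0.444 , -0.1915,  0.0634]), 0.39)]
wrist tray_pull [(array([0.4781, 0.0826, 0.0282]), 0.75)]
scene tray_pull [(array([0.4809, 0.0792, 0.0331]), 0.85)]
side tray_pull [(array([0.4782, 0.0778, 0.0284]), 0.53)]
scene connector [(array([ 0.4104, -0.3439, -0.0001]), 0.62)]
side connector [(array([ 0.4115, -0.3437,  0.0008]), 0.61)]
```

The pin is home (contact was felt, and the networks put its origin at z about 0.066). Next is the tray pull.

Emit:
arm_command([
  {"slide": [0, 15, 0], "turn": [0, 0, -0.03]},
  {"slide": [1, 30, 0], "turn": [0, 0, -0.03]},
  {"slide": [3, 35, 0], "turn": [0, 0, -0.03]},
  {"slide": [4, 35, 0], "turn": [0, 0, -0.03]},
  {"slide": [4, 35, 0], "turn": [0, 0, -0.03]},
])

```text
time: 27.98
ee_pos: [0.4589, -0.0402, 0.1881]
tcp_rot: [3.141, -0.001, -3.03]
force: [1.2, 0.3, 0.4]
finger_gap: 0.0598
grip_force: 0.0
```

Emit:
arm_command([
  {"slide": [4, 35, -5], "turn": [0, 0, -0.03]},
  {"slide": [4, 35, -10], "turn": [0, 0, -0.03]},
  {"slide": [4, 30, -15], "turn": [0, 0, -0.03]},
  {"slide": [3, 15, -20], "turn": [0, 0, -0.03]},
  {"slide": [0, 6, -20], "turn": [0, 0, -0.03]},
])

```text
time: 28.4
ee_pos: [0.4751, 0.0821, 0.1181]
tcp_rot: [3.141, 0.001, 3.107]
force: [0.3, -1.0, -0.0]
finger_gap: 0.0606
grip_force: 0.0
```

Emit:
arm_command([
  {"slide": [0, 0, 0], "turn": [0, 0, 0]},
  {"slide": [0, 0, 0], "turn": [0, 0, 0]},
  {"slide": [0, 0, 0], "turn": [0, 0, 0]},
  {"slide": [0, 0, 0], "turn": [0, 0, 0]},
  {"slide": [0, 0, 0], "turn": [0, 0, 0]},
])

```text
time: 28.82
ee_pos: [0.4756, 0.0788, 0.12]
tcp_rot: [3.141, 0.003, 3.105]
force: [-0.4, 0.1, -0.6]
finger_gap: 0.0598
grip_force: 0.0
```

```bash
python3 - <<'E'
from h import *
np.set_printoptions(precision=4,suppress=True)
w=manip.get_image("wrist");a=manip.get_image("scene")
s=manip.sense();print(s["ee_pos"],s["tcp_rot"],s["force"],s["finger_gap"])
est("tray_pull",("wrist","scene"))
h=cv2.cvtColor(w["frame"],cv2.COLOR_RGB2HSV);m=cv2.inRange(h,(9,150,90),(20,255,255))
n,l,st,ce=cv2.connectedComponentsWithStats(m);i=1+np.argmax(st[1:,4]);print(st[i],ce[i])
ys,xs=np.nonzero(l==i)
for v in range(ys.min(),ys.max()+1,4): x=xs[ys==v];print(v,x.min(),x.max(),atz(w,(x.min()+x.max())/2,v,.047))
E
```

```text
[0.4753 0.0789 0.1198] [3.1414 0.0021 3.1048] [ 0.2189  0.2702 -0.3177] 0.06016164174852373
wrist tray_pull [(array([0.4787, 0.0781, 0.0293]), 0.93)]
scene tray_pull [(array([0.482 , 0.0772, 0.0336]), 0.56)]
[252 176  17  42 487] [259.5462 198.9158]
176 257 262 [0.4619 0.0794 0.047 ]
180 253 266 [0.4651 0.0792 0.047 ]
184 253 266 [0.4683 0.0791 0.047 ]
188 252 267 [0.4715 0.079  0.047 ]
192 252 267 [0.4747 0.0789 0.047 ]
196 252 267 [0.478  0.0788 0.047 ]
200 253 267 [0.4813 0.0791 0.047 ]
204 252 268 [0.4846 0.0789 0.047 ]
208 252 267 [0.488  0.0784 0.047 ]
212 252 267 [0.4913 0.0783 0.047 ]
216 253 266 [0.4948 0.0782 0.047 ]
```

The fin is centred on the tool and aligned. I'll descend and grip.

Emit:
arm_command([
  {"slide": [0, 0, -22], "turn": [0, 0, 0]},
  {"slide": [0, 0, -25], "turn": [0, 0, 0]},
  {"slide": [0, 0, -25], "turn": [0, 0, 0]},
  {"slide": [0, 0, -20], "turn": [0, 0, 0]},
  {"slide": [0, 0, -10], "turn": [0, 0, 0]},
])

```text
time: 29.43
ee_pos: [0.4724, 0.0792, 0.0145]
tcp_rot: [-3.141, -0.004, 3.106]
force: [-1.2, 0.3, 0.1]
finger_gap: 0.0599
grip_force: 0.0
```

Emit:
arm_command([
  {"slide": [0, 0, 0], "turn": [0, 0, 0]},
  {"slide": [0, 0, 0], "turn": [0, 0, 0]},
  {"slide": [0, 0, 0], "turn": [0, 0, 0]},
  {"slide": [0, 0, 0], "turn": [0, 0, 0]},
  {"slide": [0, 0, 0], "turn": [0, 0, 0]},
], gripper=4, newtons=40)

```text
time: 29.85
ee_pos: [0.4761, 0.0801, 0.0183]
tcp_rot: [3.14, 0.003, 3.105]
force: [0.5, 3.4, 2.9]
finger_gap: 0.0104
grip_force: 40.5
```

Emit:
arm_command([
  {"slide": [0, 0, 0], "turn": [0, 0, 0]},
  {"slide": [0, 0, 0], "turn": [0, 0, 0]},
  {"slide": [0, 0, 0], "turn": [0, 0, 0]},
  {"slide": [0, 0, 0], "turn": [0, 0, 0]},
  {"slide": [0, 0, 0], "turn": [0, 0, 0]},
])

```text
time: 30.27
ee_pos: [0.4761, 0.0801, 0.0182]
tcp_rot: [3.141, 0.003, 3.105]
force: [-1.3, 3.0, 6.2]
finger_gap: 0.0109
grip_force: 41.0
```

Emit:
arm_command([
  {"slide": [-4, 0.15, 0], "turn": [0, 0, 0]},
  {"slide": [-4, 0.15, 0], "turn": [0, 0, 0]},
  {"slide": [-4, 0.15, 0], "turn": [0, 0, 0]},
  {"slide": [-4, 0.15, 0], "turn": [0, 0, 0]},
  {"slide": [-4, 0.15, 0], "turn": [0, 0, 0]},
])

```text
time: 30.68
ee_pos: [0.457, 0.0809, 0.0182]
tcp_rot: [3.14, 0.006, 3.105]
force: [3.1, 4.0, 6.7]
finger_gap: 0.0104
grip_force: 40.9
```

Emit:
arm_command([
  {"slide": [-4, 0.15, 0], "turn": [0, 0, 0]},
  {"slide": [-4, 0.15, 0], "turn": [0, 0, 0]},
  {"slide": [-4, 0.15, 0], "turn": [0, 0, 0]},
  {"slide": [-4, 0.15, 0], "turn": [0, 0, 0]},
  {"slide": [-4, 0.15, 0], "turn": [0, 0, 0]},
])

```text
time: 31.1
ee_pos: [0.4371, 0.0818, 0.0182]
tcp_rot: [3.14, 0.006, 3.105]
force: [3.6, 5.8, 6.1]
finger_gap: 0.0102
grip_force: 40.9
```

Emit:
arm_command([
  {"slide": [-2, 0, 0], "turn": [0, 0, 0]},
  {"slide": [-2, 0, 0], "turn": [0, 0, 0]},
  {"slide": [-1, 0, 0], "turn": [0, 0, 0]},
  {"slide": [0, 0, 0], "turn": [0, 0, 0]},
  {"slide": [0, 0, 0], "turn": [0, 0, 0]},
])

```text
time: 31.52
ee_pos: [0.432, 0.082, 0.0182]
tcp_rot: [3.14, 0.006, 3.105]
force: [2.9, 5.0, 6.6]
finger_gap: 0.0105
grip_force: 41.0
```

Emit:
arm_command([
  {"slide": [-1, 0, 0], "turn": [0, 0, 0]},
  {"slide": [-1, 0, 0], "turn": [0, 0, 0]},
  {"slide": [-1, 0, 0], "turn": [0, 0, 0]},
  {"slide": [0, 0, 0], "turn": [0, 0, 0]},
  {"slide": [0, 0, 0], "turn": [0, 0, 0]},
])

```text
time: 31.93
ee_pos: [0.4321, 0.082, 0.0183]
tcp_rot: [3.139, 0.012, 3.105]
force: [9.1, 6.1, -1.2]
finger_gap: 0.0108
grip_force: 40.0
```

```bash
python3 - <<'E'
from h import *
a=manip.get_image("scene");b=manip.get_image("side");est("tray_pull",("scene","side"))
E
```

```text
scene tray_pull [(array([0.436 , 0.0803, 0.0307]), 0.77)]
side tray_pull [(array([0.4361, 0.0821, 0.0299]), 0.87)]
```

The tray is at its stop: the force rose to 9 N with no further motion, and the pull is at x 0.436. I'll release and retreat upward.

Emit:
arm_command([
  {"slide": [1, 0, 0], "turn": [0, 0, 0]},
  {"slide": [0, 0, 0], "turn": [0, 0, 0]},
  {"slide": [0, 0, 0], "turn": [0, 0, 0]},
  {"slide": [0, 0, 0], "turn": [0, 0, 0]},
  {"slide": [0, 0, 0], "turn": [0, 0, 0]},
], gripper=60)

```text
time: 32.55
ee_pos: [0.4259, 0.0807, 0.0161]
tcp_rot: [-3.141, -0.003, 3.106]
force: [0.7, -0.1, -0.1]
finger_gap: 0.0596
grip_force: 0.0
```

Emit:
arm_command([
  {"slide": [0, 0, 0], "turn": [0, 0, 0]},
  {"slide": [0, 0, 15], "turn": [0, 0, 0]},
  {"slide": [0, 0, 30], "turn": [0, 0, 0]},
  {"slide": [0, 0, 35], "turn": [0, 0, 0]},
  {"slide": [0, 0, 35], "turn": [0, 0, 0]},
])

```text
time: 32.97
ee_pos: [0.4258, 0.0807, 0.132]
tcp_rot: [-3.141, -0.003, 3.106]
force: [1.1, -0.3, 0.4]
finger_gap: 0.0599
grip_force: 0.0
```

Emit:
arm_command([
  {"slide": [0, 0, 30], "turn": [0, 0, 0]},
  {"slide": [0, 0, 20], "turn": [0, 0, 0]},
  {"slide": [0, 0, 0], "turn": [0, 0, 0]},
  {"slide": [0, 0, 0], "turn": [0, 0, 0]},
  {"slide": [0, 0, 0], "turn": [0, 0, 0]},
])

```text
time: 33.38
ee_pos: [0.4263, 0.0808, 0.1806]
tcp_rot: [-3.141, -0.002, 3.106]
force: [-1.3, -0.6, -0.1]
finger_gap: 0.0603
grip_force: 0.0
```

```bash
python3 - <<'E'
from h import *
np.set_printoptions(precision=4,suppress=True)
w=manip.get_image("wrist");a=manip.get_image("scene");b=manip.get_image("side")
s=manip.sense();print(s["ee_pos"],s["force"],s["finger_gap"])
est("tray_pull");est("release_pin");est("label_roll",("scene","side"))
E
```

```text
[0.4258 0.0808 0.1798] [-0.3759  0.3138 -0.6747] 0.060144222480861466
wrist tray_pull [(array([0.4337, 0.0842, 0.0298]), 0.96)]
scene tray_pull [(array([0.4391, 0.0824, 0.0298]), 0.76)]
side tray_pull [(array([0.4365, 0.0784, 0.032 ]), 0.59)]
wrist release_pin []
scene release_pin [(array([ 0.4458, -0.1886,  0.0666]), 0.45), (array([0.6513, 0.07  , 0.0634]), 0.4)]
side release_pin [(array([0.6468, 0.0754, 0.0672]), 0.72), (array([ 0.4468, -0.1947,  0.0622]), 0.58)]
scene label_roll [(array([0.378 , 0.2985, 0.0007]), 0.48)]
side label_roll [(array([0.3742, 0.296 , 0.0027]), 0.45)]
```

```bash
python3 -c "
from rig import manip
print(manip.hand_in())"
```

```text
the job is handed in; nothing more can be done
None
```

I pressed the catch until the tray popped out, put the pin back fully home in the blue stand and drew the tray out to its stop. The job is handed in; the hand-in call gave no verdict.

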